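# Fetch the spice jar from behind the mill

### The arm

A 6-joint arm with a two-finger parallel gripper is mounted at the origin on a cart in front of the work surface, level with it; the furniture and walls round the work are solid. World frame = base frame: x ahead of the robot, y to its left, z up, the work surface at z = 0. Lengths are in m, angles in rad, forces in N, time in s.
With the tool pointing down it reaches from about 0.325 to 0.85 m from the base axis. Payload 15.5 kg.
Tool frame: the origin (TCP) lies on the centre line of the jaws, within the pads' length; the fingertips stand 17 mm ahead of it and the grasp point (between the pads) lies 2 mm behind it (finger_overhang is the distance from the TCP to the fingertips, in m); z points along the fingers, y is the line along which they close (so a half turn about z gives the same grasp; the last joint's range is limited). The gripper opens to 91 mm and grips with 3 to 60 N. Pads are 32 mm wide; open, the fingers measure 118 mm over their backs; the gripper's body (76 mm by 178 mm) begins 60 mm behind the grasp point.
Start: joints at [-1.371, 0.494, 1.345, -0, 1.302, -0.096], TCP at [0.182, -0.598, 0.231] pointing down, gripper open.
Joint ranges: [-2.91, 2.91], [-0.82, 2.16], [0.22, 2.67], [-1.22, 4.37], [0.12, 2.79], [-3.08, 3.08]. Speed limits (rad/s): [1.89, 1.89, 2.57, 3.01, 3.01, 3.01].

### API

Orientations are given as a unit quaternion [w, x, y, z].
In Python, from cell import observe, read_camera, calibration, close_job, finger_overhang gives the robot as it stands.
- The arm moves only by the tool move_arm, never from a script. Its argument "commands" is a list of rows, each a list of 7 numbers: the turn, a rotation vector about the tool's x, y, z in degrees, then the shift along the tool's x, y, z in cm, then the closure, from 0 (fully open) to 1 (shut). In form: [[ax, ay, az, tx, ty, tz, claw], ...]. A call has 1 to 20 rows; each row shifts and turns the commanded pose from where the row before left it, along the tool's axes as they then stand; what a row does not reach is not made up. A row lasts 1/10 s, in which the tool goes at most 50 mm and 8.59 degrees, less where a joint would pass 70% of its speed; a pose out of reach is approached as far as the arm can. A call is refused whole if a number of a shift passes 5 or a number of a turn 8.59, either way. A call with a gripper value outside its range is refused whole. The fingers move at their own pace and stop on an object; the grip force is fixed at half the most. Time passes only in rows, so rows that do not move let the fingers close. It gives the time, the measured TCP pose, the force, the opening and the grip force at its end, in the units of the state.
- observe(): the state, without advancing time (a new reading comes with each control period).
- read_camera(name): name is "scene" or "side" or "wrist"; returns the picture (420x560x3 uint8, red, green, blue); there is no depth.
- calibration(name): a dict with "vfov" (degrees; the focal length in pixels is half the picture's height over the tangent of half this angle, whatever the lens; pixels are square), "cx", "cy" (the principal point, pixels), "world_to_cam" (4x4, takes a point from world to camera coordinates). Camera axes: x right, y up, looking along -z (the intrinsics and any distortion apply to the point x, -y, -z); pixel columns grow to the right and rows downward; lengths in m; the calibration is good to about 2 mm. The wrist camera is an equidistant fisheye: a pixel r from the principal point sees the ray r / f radians off the axis. A picture is of the moment at which its call begins: read the wrist's pose just before it. calibration takes no time and is no camera call; for the wrist camera it gives the pose at the moment of the call.
- close_job(): hands the job in; it is judged then, once.
The state is a dict: "time": time; "joint_positions": joint angles; "joint_vel": joint speeds; "effort": joint torques, N m; "tool_pos": TCP position; "ee_rot": TCP orientation; "contact_force": force on the tool from outside, world axes, zero at the start; "moment": the same for the moment, N m; "opening": opening from 0.0 (shut) to 1.0 (fully open); "grasp_force": force on a finger pad.
Only numpy, scipy, OpenCV 4.12 (cv2) and the standard library are available. Lean on these libraries where they do the work, as an engineer would, in place of code of your own. Each camera call takes 0.05 s, during which the arm holds its last target. There are 200 camera calls.

### The job

The spice jar with the red cap stands in the back row of the wooden rack, behind one of the two wooden mills. Lift that mill out of the way and set it aside upright, take the red-capped jar out and stand it gently in the blue tray, then put the mill back upright in its own place in the front row. Leave the other mill, the green-capped jar and the salt shaker in the tray where they are, and do not knock over or drop anything.

Things in the scene. Friction and masses are not known exactly. Their poses are not given: they have to be found in the camera images.
- rack: Fixed light-wood rack, 150 deep (x) x 186 wide (y) x 103 mm high; origin under its centre on the worktop, +x to the back, +y left. Deck 10 mm thick. Front row: open deck, x -69 to 10 mm, with an 8 mm high lip. Back row: two bays, x 10 to 65 mm, 57 mm wide, centred at y = +41.5 and -41.5 mm, between walls 103 mm high; open in front and, above a 23 mm high stop, behind.
- bay_left (a point): Point on the deck in the front row, rack frame (-26, +41.5, 10) mm: where the left mill's foot belongs.
- bay_right (a point): Point on the deck in the front row, rack frame (-26, -41.5, 10) mm: where the right mill's foot belongs.
- mill_left_center (a point): Centre (75 mm above its foot) of the left brown turned-wood mill, 150 mm tall, z up. Foot 58 mm across; the round head, 50 mm across, spans 109 to 139 mm above the foot, a 12 mm wide button above it. Grip it by the head, any direction, about 124 mm above the foot. 0.13 to 0.23 kg. Starts at bay_left, before one of the jars.
- mill_right_center (a point): Centre of the right mill, the same as the left one; stands on bay_right at the start.
- jar_red_center (a point): Centre (45.5 mm above its foot) of the red-capped spice jar, 91 mm tall; glass 39 mm across, cap 36 mm. 0.08 to 0.14 kg. Starts in the left or right back bay, about 31 mm behind the rack's centre. No room for fingers between it and the side walls: grip it front-and-back, along the rack's x, once the mill is gone. 80 mm behind the rack is free.
- jar_green_center (a point): Centre (41.5 mm above its foot) of the green-capped spice jar, 83 mm tall, 39 mm across; stands in the other back bay and stays there.
- tray: Fixed blue tray with brass side handles, 130 deep (x) x 190 wide (y) x 20 mm high, walls 5 mm, inner floor 5 mm above the worktop; origin under its centre on the worktop, +x to the back, +y left. The worktop (z = 0) in front of it is free for 60 mm or more up to its edge; the mill may be set aside there or on any free surface. Wall cabinets hang 0.51 m above the worktop farther back.
- tray_spot (a point): Point on the tray's inner floor, 30 mm to the right of its centre (tray frame (0, -30, 5) mm): a good free place for the jar, which may stand anywhere in the tray.
- salt: Glass salt shaker with a grey cap, 44 mm across, 90 mm tall, standing in the left end of the tray; origin at the centre of its foot.
There are look-alikes about, which are no part of the job. What is shaped like the part that bears jar_red_center but turquoise is not meant.

How it is judged:
By the outcome, as a careful person would: the job done as asked, in the order asked, and still so for the second after the job is handed in, with the robot touching nothing.
It also fails if it takes over 72 s, if anything falls off the work surface, if the arm or the gripper's body presses on something with over 40 N, if the wrist force passes 120 N, or if a joint passes its speed limit or range.

## Working session

There is one attempt and no reset: what is moved stays moved. The work goes in short steps, Python scripts to look and compute and a tool call to move; the robot and the scene stay as the last step left them, time stands still between calls to the robot, and variables do not carry over. Pictures are saved under pics/ and viewed, at most 10 in all, crops included, and the job is handed in when it is done.

Besides the shell and the picture viewer there is one more tool, called after "Request:" as name(argument=value, ...), one argument or row to a line, values as JSON. move_arm: Moves the arm, as the interface text tells. Its arguments: {"type":"object","properties":{"commands":{"type":"array","items":{"type":"array","items":{"type":"number"}}}},"required":["commands"]}

```bash
mkdir -p pics
python3 - <<'E'
from cell import *
import cv2,numpy as np
s=observe();print({k:np.round(v,3).tolist() for k,v in s.items()},finger_overhang)
for n in("scene","side"):
    c=calibration(n);print(n,c["vfov"],c["cx"],c["cy"],{k:v for k,v in c.items() if k not in("vfov","cx","cy","world_to_cam")},np.round(c["world_to_cam"],4).tolist())
    cv2.imwrite(f"pics/{n}1.png",read_camera(n)[:,:,::-1])
E
```

```text
{'time': 0.0, 'joint_positions': [-1.372, 0.494, 1.346, -0.0, 1.302, -0.095], 'joint_vel': [0.0, 0.0, -0.002, -0.0, -0.001, 0.0], 'effort': [0.002, -87.884, -38.187, 0.071, 0.053, -0.0], 'tool_pos': [0.182, -0.598, 0.23], 'ee_rot': [-0.001, 0.989, 0.147, -0.0], 'contact_force': [0.536, 0.742, 0.067], 'moment': [-0.009, 0.005, -0.081], 'grasp_force': 0.0, 'opening': 0.999} 0.017
scene 47.65393619690776 277.91874359318797 206.0121363003522 {} [[-0.7618, -0.6474, 0.0213, 0.4808], [0.4676, -0.5269, 0.7097, -0.1081], [-0.4482, 0.5506, 0.7042, -0.9445], [0.0, 0.0, 0.0, 1.0]]
side 48.68345882062929 277.5454808869055 216.65841308913141 {} [[-0.9998, -0.0166, -0.0112, 0.4129], [-0.0032, -0.4199, 0.9076, 0.0227], [-0.0198, 0.9074, 0.4198, -1.2201], [0.0, 0.0, 0.0, 1.0]]
```

View pics/scene1.png

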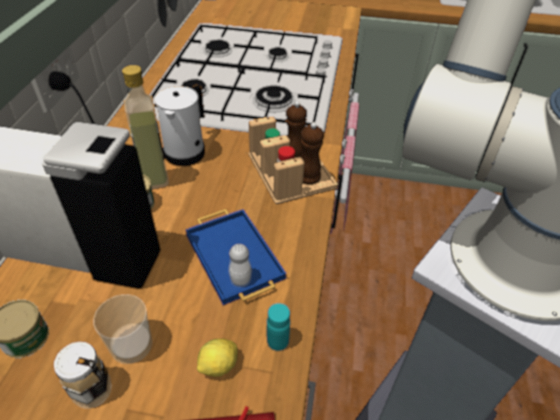

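View pics/side1.png

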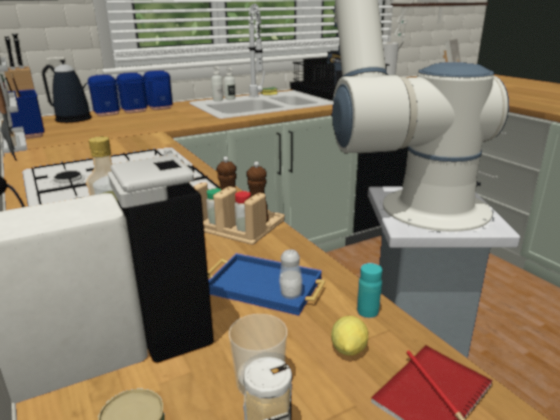

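The scene shows the rack at about (290,155). The red cap is at (287,153), behind the nearer mill at (312,140), and the green cap is at (272,135). The tray is at (236,255) with the salt shaker at (240,265), and the turquoise look-alike is at (278,327). I'll measure coarsely from these two views.

```bash
cat > h.py <<'E'
from cell import *
import cv2,numpy as np
from scipy.spatial.transform import Rotation as Ro
def ray(n,u,v,c=None):
    c=c or calibration(n);M=np.array(c["world_to_cam"]);f=210/np.tan(np.radians(c["vfov"]/2))
    x,y=u-c["cx"],v-c["cy"]
    if n=="wrist":
        r=np.hypot(x,y);t=r/f;d=np.array([x/r*np.sin(t),-y/r*np.sin(t),-np.cos(t)])
    else: d=np.array([x/f,-y/f,-1])
    R=M[:3,:3];return -R.T@M[:3,3],R.T@d/np.linalg.norm(d)
def plane(n,u,v,z,c=None):
    o,d=ray(n,u,v,c);return o+d*(z-o[2])/d[2]
def tri(a,b):
    A=np.zeros((3,3));B=np.zeros(3)
    for o,d in(a,b):
        P=np.eye(3)-np.outer(d,d);A+=P;B+=P@o
    return np.linalg.solve(A,B)
def blobs(im,lo,hi,amin=40):
    m=cv2.inRange(cv2.cvtColor(im,cv2.COLOR_RGB2HSV),lo,hi)
    n,l,s,c=cv2.connectedComponentsWithStats(m)
    return [(s[i],c[i]) for i in range(1,n) if s[i][4]>amin]
E
python3 - <<'E'
from h import *
import glob
ims={n:cv2.imread(f"pics/{n}1.png")[:,:,::-1].copy() for n in("scene","side")}
for n,im in ims.items():
    print(n,"cam",np.round(ray(n,280,210)[0],3))
    for nm,lo,hi in(("red",(0,170,110),(6,255,255)),("red2",(172,170,110),(180,255,255)),("brown",(0,70,15),(20,255,110)),("blue",(105,120,40),(120,255,255)),("green",(60,80,50),(85,255,200))):
        for s,c in blobs(im,lo,hi):
            if 150<c[0]<350 and 80<c[1]<310: print(nm,s,np.round(c,1),np.round(plane(n,*c,{"r":.095,"b":.1,"g":.09}[nm[0]]),3))
    # tray corners
    m=cv2.inRange(cv2.cvtColor(im,cv2.COLOR_RGB2HSV),(105,120,40),(122,255,255))
    k=max(cv2.findContours(m[200:320],0,1)[0],key=cv2.contourArea)
    h=cv2.convexHull(k);q=cv2.approxPolyDP(h,5,True)[:,0]+[0,200]
    for p in q: print("tray",p,np.round(plane(n,*p,.02),3))
a=cv2.resize(ims["scene"][90:210,235:355],(600,600),interpolation=2);
cv2.imwrite("pics/crop1.png",a)
E
```

```text
scene cam [-0.007  0.774  0.732]
red [278 146  17  14 105] [285.7 151.3] [0.494 0.138 0.095]
red2 [280 148  14  11  63] [286.1 153.1] [0.49  0.142 0.095]
brown [ 277  105   48   94 2464] [300.8 154.2] [0.46  0.129 0.1  ]
brown [252 123  23  32 275] [258.8 136.2] [0.569 0.141 0.1  ]
brown [163 139  58  29 361] [202.7 154. ] [0.615 0.267 0.1  ]
brown [265 147  15  29 199] [270.7 160.9] [0.493 0.189 0.1  ]
brown [334 166   7  24  43] [337.7 179.8] [0.354 0.144 0.1  ]
brown [  89  192  106   97 1266] [164.4 252.2] [0.468 0.494 0.1  ]
brown [330 197  11  37 136] [334.3 215.4] [0.301 0.23  0.1  ]
blue [ 187  211   98   93 4318] [233.4 253.7] [0.378 0.419 0.1  ]
green [265 128  15  10 103] [271.6 132.6] [0.566 0.102 0.09 ]
tray [243 211] [0.492 0.278 0.02 ]
tray [284 277] [0.317 0.352 0.02 ]
tray [223 303] [0.362 0.466 0.02 ]
tray [187 231] [0.537 0.393 0.02 ]
side cam [0.389 1.124 0.496]
red [236 192  15  10  88] [242.1 196. ] [0.491 0.143 0.095]
brown [264 115  52   9 118] [289.5 119.2] [ 0.377 -0.597  0.1  ]
brown [192 162  44  27 448] [224.6 174.3] [0.546 0.01  0.1  ]
brown [247 166  19  30 441] [256.2 179.7] [0.464 0.05  0.1  ]
brown [193 187  16  92 198] [202.8 226.7] [0.553 0.313 0.1  ]
brown [265 200   4  22  58] [266.  212.6] [0.432 0.247 0.1  ]
blue [ 208  255  112   59 3413] [258.9 283.5] [0.432 0.514 0.1  ]
green [207 187  14  12  79] [212.1 192.3] [0.565 0.107 0.09 ]
tray [208 282] [0.537 0.386 0.02 ]
tray [236 255] [0.494 0.283 0.02 ]
tray [319 271] [0.326 0.347 0.02 ]
tray [298 313] [0.37  0.481 0.02 ]
tray [210 293] [0.528 0.422 0.02 ]
```

View pics/crop1.png

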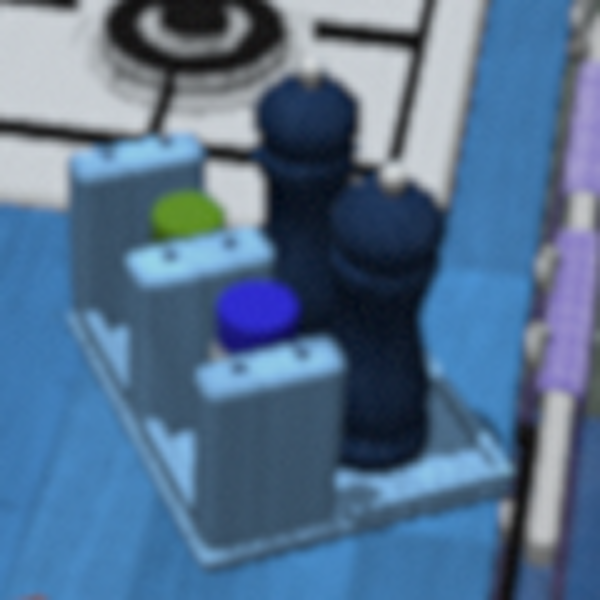

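Request:
move_arm(
  commands=[
    [0,0,0,2.3,-2.7,-0.5,0],
    [0,0,0,2.3,-2.7,-0.5,0],
    [0,0,0,2.3,-2.7,-0.5,0],
    [0,0,0,2.3,-2.7,-0.5,0],
    [0,0,0,2.3,-2.7,-0.5,0],
    [0,0,0,2.3,-2.7,-0.5,0],
    [0,0,0,2.3,-2.7,-0.5,0],
    [0,0,0,2.3,-2.7,-0.5,0],
    [0,0,0,2.3,-2.7,-0.5,0],
    [0,0,0,2.3,-2.7,-0.5,0],
    [0,0,0,2.3,-2.7,-0.5,0],
    [0,0,0,2.3,-2.7,-0.5,0],
    [0,0,0,2.3,-2.7,-0.5,0],
    [0,0,0,2.3,-2.7,-0.5,0],
    [0,0,0,2.3,-2.7,-0.5,0],
    [0,0,0,2.3,-2.7,-0.5,0],
    [0,0,0,2.3,-2.7,-0.5,0],
    [0,0,0,2.3,-2.7,-0.5,0],
    [0,0,0,2.3,-2.7,-0.5,0],
    [0,0,0,2.3,-2.7,-0.5,0],
  ],
)

```text
time: 2.1
tool_pos: [0.465, 0.0538, 0.331]
ee_rot: [0.0, 0.989, 0.147, -0.0]
contact_force: [0.9, -0.7, -0.1]
opening: 1.004
grasp_force: 0.0
```

Request:
move_arm(
  commands=[
    [0,0,-8.5,0,0,0,0],
    [0,0,-8.5,0,0,0,0],
    [0,0,-8.5,0,0,0,0],
    [0,0,-8.5,0,0,0,0],
    [0,0,-8.5,0,0,0,0],
    [0,0,-8.5,0,0,0,0],
    [0,0,-8.5,0,0,0,0],
    [0,0,-8.5,0,0,0,0],
    [0,0,-8.5,0,0,0,0],
    [0,0,-8.5,0,0,0,0],
    [0,0,-8.5,0,0,0,0],
    [0,0,-8.5,0,0,0,0],
    [0,0,-8.5,0,0,0,0],
    [0,0,-8.5,0,0,0,0],
    [0,0,-8.5,0,0,0,0],
    [0,0,-8.5,0,0,0,0],
    [0,0,0,0,0,0,0],
    [0,0,0,0,0,0,0],
  ],
)

```text
time: 3.9
tool_pos: [0.4647, 0.0523, 0.3308]
ee_rot: [-0.0, 0.237, 0.972, -0.0]
contact_force: [0.3, 0.2, 0.4]
opening: 1.001
grasp_force: 0.0
```

Run:
```python
from h import *
s=observe();c=calibration("wrist");im=read_camera("wrist")
np.save("w1.npy",im);np.save("w1c.npy",c,allow_pickle=True)
R=Ro.from_quat(np.roll(s["ee_rot"],-1)).as_matrix()
print(np.round(s["tool_pos"],3),np.round(R,3).tolist(),np.round(s["joint_positions"],2),s["time"],c["vfov"],np.round(ray("wrist",280.1,210.1,c),3))
cv2.imwrite("pics/w1.png",im[:,:,::-1])
```

```text
[0.465 0.052 0.331] [[-0.888, 0.46, -0.0], [0.46, 0.888, 0.0], [0.0, -0.0, -1.0]] [-0.02  0.17  1.56  0.    1.41 -1.11] 3.9 65.70646984690485 [[ 0.405  0.085  0.485]
 [ 0.203 -0.127 -0.971]]
```

View pics/w1.png

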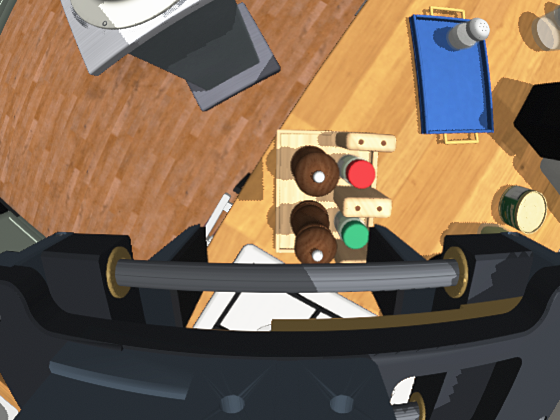

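The wrist view shows the left mill's button at (319,177) in front of the red cap at (360,173). The right mill's button is at (318,257) and the green cap at (355,234). The tray's corners are near (411,15) and (492,131), with the salt shaker at its left end.

Run:
```python
from h import *
im=np.load("w1.npy");c=np.load("w1c.npy",allow_pickle=True).item()
hsv=cv2.cvtColor(im,cv2.COLOR_RGB2HSV)
P={}
for nm,lo,hi,z,roi in(("bL",(0,0,190),(180,60,255),.158,(305,165,335,190)),("bR",(0,0,190),(180,60,255),.158,(305,245,335,268)),("red",(0,180,150),(180,255,255),.1,(340,152,380,192)),("green",(60,120,90),(90,255,255),.092,(338,214,375,252))):
    x0,y0,x1,y1=roi;m=cv2.inRange(hsv[y0:y1,x0:x1],lo,hi)
    M=cv2.moments(m,True);u=(M["m10"]/M["m00"]+x0,M["m01"]/M["m00"]+y0);P[nm]=plane("wrist",*u,z,c)
    print(nm,M["m00"],np.round(u,1),np.round(P[nm],4))
for a,b in(("red","green"),("bL","bR"),("red","bL"),("green","bR")):
    d=P[a]-P[b];print(a,b,np.round(np.hypot(*d[:2]),4),np.degrees(np.arctan2(d[1],d[0])).round(1))
m=cv2.inRange(hsv,(105,130,40),(122,255,255))
k=max(cv2.findContours(m,0,1)[0],key=cv2.contourArea);q=cv2.boxPoints(cv2.minAreaRect(k))
q2=cv2.approxPolyDP(cv2.convexHull(k),8,True)[:,0];q2=np.array(q2)
W=np.array([plane("wrist",*p,.02,c) for p in q2]);print(q2.tolist(),np.round(W,3).tolist())
for p in ((279,131),(396,131),(377,262),(277,250)):print("rackcorner",np.round(plane("wrist",*p,.015,c),3))
for p in ((365,5),(310,85),(280,140)):print("edge",np.round(plane("wrist",*p,0,c),3))
print("turq",plane("scene",278,340,0),"lemon",plane("scene",217,370,0),"edge",plane("scene",325,240,0),plane("scene",318,300,0))
print("salt cap",plane("wrist",481,27,.09,c),"oil",plane("scene",145,175,0),"tin",plane("wrist",522,210,.08,c))
```

```text
bL 83.0 [318.8 176.6] [0.4605 0.093  0.158 ]
bR 70.0 [317.4 255.9] [0.5373 0.0539 0.158 ]
red 558.0 [360.9 174. ] [0.4906 0.142  0.1   ]
green 528.0 [355.6 235.6] [0.5621 0.1039 0.092 ]
red green 0.081 151.9
bL bR 0.0862 153.0
red bL 0.0575 58.4
green bR 0.0558 63.6
[[413, 15], [469, 20], [484, 40], [493, 131], [422, 132]] [[0.324, 0.342, 0.02], [0.362, 0.438, 0.02], [0.401, 0.448, 0.02], [0.544, 0.393, 0.02], [0.493, 0.268, 0.02]]
rackcorner [0.399 0.076 0.015]
rackcorner [0.475 0.232 0.015]
rackcorner [0.651 0.121 0.015]
rackcorner [ 0.557 -0.011  0.015]
edge [0.278 0.286 0.   ]
edge [0.359 0.148 0.   ]
edge [0.412 0.07  0.   ]
turq [0.24942259 0.44887062 0.        ] lemon [0.28909298 0.55451128 0.        ] edge [0.3232677  0.21357354 0.        ] [ 2.46613284e-01  3.39365156e-01 -1.11022302e-16]
salt cap [0.38328877 0.39930775 0.09      ] oil [0.75567481 0.32911173 0.        ] tin [0.66287605 0.36633194 0.08      ]
```

Request:
move_arm(
  commands=[
    [0,0,0,1.05,1.75,0,0],
    [0,0,0,1.05,1.75,0,0],
    [0,0,0,0,0,3,0],
    [0,0,0,0,0,3,0],
    [0,0,0,0,0,3,0],
    [0,0,0,0,0,3,0],
    [0,0,0,0,0,3,0],
    [0,0,0,0,0,2.5,0],
    [0,0,0,0,0,1.5,0],
    [0,0,0,0,0,0.9,0],
    [0,0,0,0,0,0,0],
    [0,0,0,0,0,0,0],
    [0,0,0,0,0,0,0],
  ],
)

```text
time: 5.25
tool_pos: [0.4627, 0.0931, 0.1327]
ee_rot: [0.001, 0.235, 0.972, 0.0]
contact_force: [0.5, 0.2, 0.3]
opening: 0.999
grasp_force: 0.0
```

Run:
```python
from h import *
cv2.imwrite("pics/w2.png",read_camera("wrist")[:,:,::-1]);print(observe()["tool_pos"])
```

```text
[0.46260335 0.09310273 0.13270492]
```

View pics/w2.png

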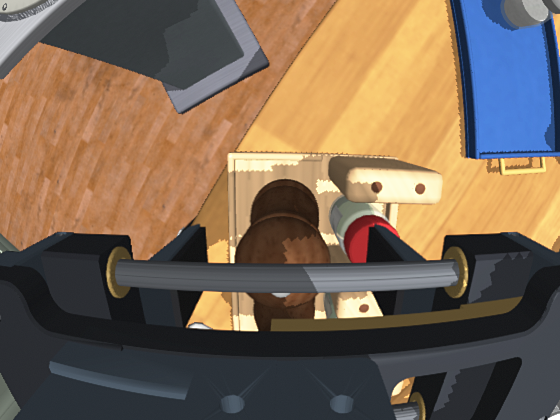

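The mill head (columns 236–330) sits between the fingers (206–375), and the rack is square to the tool. I'll close and lift.

Request:
move_arm(
  commands=[
    [0,0,0,0,0,0,1],
    [0,0,0,0,0,0,1],
    [0,0,0,0,0,0,1],
    [0,0,0,0,0,0,1],
    [0,0,0,0,0,0,1],
    [0,0,0,0,0,0,1],
    [0,0,0,0,0,0,1],
    [0,0,0,0,0,0,1],
    [0,0,0,0,0,0,1],
    [0,0,0,0,0,0,1],
  ],
)

```text
time: 6.3
tool_pos: [0.4621, 0.093, 0.1319]
ee_rot: [0.0, 0.234, 0.972, -0.0]
contact_force: [0.5, -0.4, 1.3]
opening: 0.516
grasp_force: 30.0
```

Request:
move_arm(
  commands=[
    [0,0,0,0,0,-0.5,1],
    [0,0,0,0,0,-1,1],
    [0,0,0,0,0,-1.5,1],
    [0,0,0,0,0,-2,1],
    [0,0,0,0,0,-2,1],
    [0,0,0,0,0,-2,1],
    [0,0,0,0,0,-2,1],
    [0,0,0,0,0,-1.5,1],
    [0,0,0,0,0,-0.5,1],
    [0,0,0,0.8,0.6,0,1],
    [0,0,0,1.8,1.2,0,1],
    [0,0,0,2.3,1.6,0,1],
    [0,0,0,2.3,1.6,0,1],
    [0,0,0,2.3,1.6,0,1],
    [0,0,0,2,1.3,0,1],
    [0,0,0,1.2,0.8,0,1],
    [0,0,0,0.6,0.4,0,1],
    [0,0,0,0,0,0,1],
    [0,0,0,0,0,0,1],
  ],
)

```text
time: 8.2
tool_pos: [0.3852, 0.2344, 0.2616]
ee_rot: [-0.0, 0.234, 0.972, -0.0]
contact_force: [0.7, -0.3, -2.1]
opening: 0.513
grasp_force: 30.0
```

Request:
move_arm(
  commands=[
    [0,0,0,0,0,1,1],
    [0,0,0,0,0,2,1],
    [0,0,0,0,0,2,1],
    [0,0,0,0,0,2,1],
    [0,0,0,0,0,2,1],
    [0,0,0,0,0,2,1],
    [0,0,0,0,0,1.2,1],
    [0,0,0,0,0,0.6,1],
    [0,0,0,0,0,0.4,1],
    [0,0,0,0,0,0.3,1],
    [0,0,0,0,0,0.2,1],
    [0,0,0,0,0,0,1],
    [0,0,0,0,0,0,1],
  ],
)

```text
time: 9.5
tool_pos: [0.3854, 0.2348, 0.1252]
ee_rot: [0.0, 0.234, 0.972, 0.0]
contact_force: [-0.1, -0.7, -1.6]
opening: 0.517
grasp_force: 30.0
```

Request:
move_arm(
  commands=[
    [0,0,0,0,0,0.1,1],
    [0,0,0,0,0,0.1,1],
    [0,0,0,0,0,0.05,1],
    [0,0,0,0,0,0,1],
    [0,0,0,0,0,0,1],
  ],
)

```text
time: 10.0
tool_pos: [0.3851, 0.2347, 0.1224]
ee_rot: [-0.0, 0.234, 0.972, -0.0]
contact_force: [0.5, -0.1, -1.3]
opening: 0.517
grasp_force: 30.0
```

Run:
```python
from h import *
cv2.imwrite("pics/s2.png",cv2.resize(read_camera("scene")[:,:,::-1][90:330,170:370],None,fx=2.4,fy=2.4,interpolation=2))
```

```text
(no output)
```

View pics/s2.png

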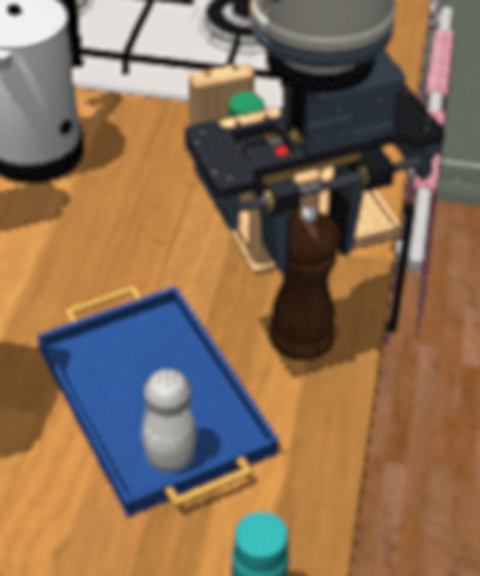

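The mill is held upright on clear worktop, between the tray's front and the edge. I'll lower it gently until the force changes.

Request:
move_arm(
  commands=[
    [0,0,0,0,0,0.05,1],
    [0,0,0,0,0,0.05,1],
    [0,0,0,0,0,0,1],
    [0,0,0,0,0,0,1],
  ],
)

```text
time: 10.45
tool_pos: [0.3854, 0.2347, 0.1218]
ee_rot: [0.0, 0.234, 0.972, 0.0]
contact_force: [-1.2, -0.8, 10.1]
opening: 0.515
grasp_force: 30.0
```

Request:
move_arm(
  commands=[
    [0,0,0,0,0,0,0.7],
    [0,0,0,0,0,0,0],
    [0,0,0,0,0,0,0],
    [0,0,0,0,0,0,0],
    [0,0,0,0,0,0,0],
    [0,0,0,0,0,0,0],
    [0,0,0,0,0,0,0],
    [0,0,0,0,0,0,0],
    [0,0,0,0,0,-1,0],
    [0,0,0,0,0,-2,0],
    [0,0,0,0,0,-3,0],
    [0,0,0,0,0,-3,0],
    [0,0,0,0,0,-3,0],
    [0,0,0,0,0,-2,0],
  ],
)

```text
time: 11.85
tool_pos: [0.3854, 0.2348, 0.2642]
ee_rot: [0.001, 0.234, 0.972, 0.001]
contact_force: [1.1, -1.0, 0.6]
opening: 1.0
grasp_force: 0.0
```

Request:
move_arm(
  commands=[
    [0,0,0,-2.6,-0.7,0,0],
    [0,0,0,-2.8,-0.7,0,0],
    [0,0,0,-2.8,-0.7,0,0],
    [0,0,0,-2.8,-0.7,0,0],
    [0,0,0,-2.6,-0.7,0,0],
    [0,0,0,0,0,0,0],
    [0,0,0,0,0,0,0],
  ],
)

```text
time: 12.55
tool_pos: [0.4901, 0.1413, 0.2618]
ee_rot: [-0.0, 0.235, 0.972, 0.0]
contact_force: [-0.6, -0.8, 0.4]
opening: 1.001
grasp_force: 0.0
```

Run:
```python
from h import *
s=observe();c=calibration("wrist");im=read_camera("wrist")
cv2.imwrite("pics/w3.png",im[:,:,::-1])
for n,i,cc in(("wrist",im,c),("scene",read_camera("scene"),None)):
  for lo,hi in(((0,190,120),(4,255,255)),((172,190,120),(180,255,255))):
    for st,q in blobs(i,lo,hi,60): print(n,st,np.round(q,1),np.round(plane(n,*q,.1 if n=="wrist" else .095,cc),4))
print(np.round(s["tool_pos"],4))
```

```text
wrist [275 198  13  19  65] [281.  206.3] [0.4937 0.1348 0.1   ]
wrist [271 184  33  33 481] [286.3 200.2] [0.4905 0.1424 0.1   ]
[0.4901 0.1413 0.2618]
```

View pics/w3.png

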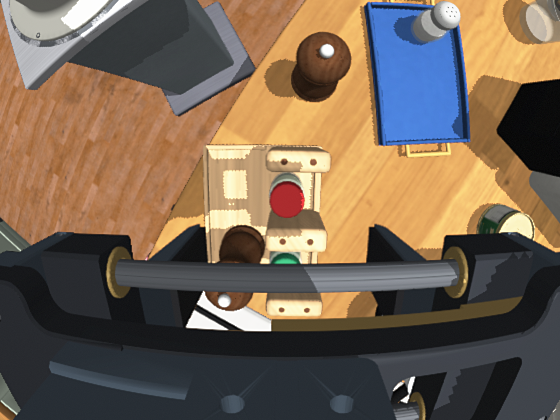

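The mill now stands upright beside the tray at (323,65). The red cap, at (287,200), works out to (0.4905, 0.142), right under the TCP. I'll descend on it.

Request:
move_arm(
  commands=[
    [0,0,0,0,0.05,2,0],
    [0,0,0,0,0,3,0],
    [0,0,0,0,0,3,0],
    [0,0,0,0,0,3,0],
    [0,0,0,0,0,2.5,0],
    [0,0,0,0,0,2,0],
    [0,0,0,0,0,1.5,0],
    [0,0,0,0,0,1.5,0],
    [0,0,0,0,0,1.2,0],
    [0,0,0,0,0,0,0],
    [0,0,0,0,0,0,0],
  ],
)

```text
time: 13.75
tool_pos: [0.4904, 0.1423, 0.0648]
ee_rot: [-0.0, 0.234, 0.972, 0.0]
contact_force: [0.3, 0.0, 0.2]
opening: 1.002
grasp_force: 0.0
```

Request:
move_arm(
  commands=[
    [0,0,0,0,0,0,1],
    [0,0,0,0,0,0,1],
    [0,0,0,0,0,0,1],
    [0,0,0,0,0,0,1],
    [0,0,0,0,0,0,1],
    [0,0,0,0,0,0,1],
    [0,0,0,0,0,0,1],
    [0,0,0,0,0,0,1],
    [0,0,0,0,0,0,1],
    [0,0,0,0,0,0,1],
    [0,0,0,0,0,0,1],
  ],
)

```text
time: 14.85
tool_pos: [0.4905, 0.142, 0.0644]
ee_rot: [-0.0, 0.234, 0.972, -0.0]
contact_force: [-0.6, 0.5, -1.4]
opening: 0.42
grasp_force: 30.0
```

Request:
move_arm(
  commands=[
    [0,0,0,0,0,-0.5,1],
    [0,0,0,0,0,-1,1],
    [0,0,0,0,0,-2,1],
    [0,0,0,0,0,-2.5,1],
    [0,0,0,0,0,-2.5,1],
    [0,0,0,0,0,-2.5,1],
    [0,0,0,0,0,-2.5,1],
    [0,0,0,0,0,-2,1],
    [0,0,0,0,0,-1.5,1],
    [0,0,0,0,0,-1,1],
    [0,0,0,0,0,-0.5,1],
    [0,0,0,0,0,0,1],
  ],
)

```text
time: 16.05
tool_pos: [0.4906, 0.142, 0.2499]
ee_rot: [0.0, 0.234, 0.972, 0.0]
contact_force: [-0.9, -0.5, -1.7]
opening: 0.425
grasp_force: 30.0
```

Request:
move_arm(
  commands=[
    [0,0,0,0.6,0.9,0,1],
    [0,0,0,1.2,1.8,0,1],
    [0,0,0,1.8,2.5,0,1],
    [0,0,0,1.8,2.6,0,1],
    [0,0,0,1.8,2.6,0,1],
    [0,0,0,1.8,2.6,0,1],
    [0,0,0,1.6,2.4,0,1],
    [0,0,0,1.1,1.5,0,1],
    [0,0,0,0.6,0.8,0,1],
    [0,0,0,0,0,0,1],
    [0,0,0,0,0,0,1],
  ],
)

```text
time: 17.15
tool_pos: [0.4615, 0.3551, 0.249]
ee_rot: [-0.0, 0.234, 0.972, -0.0]
contact_force: [0.6, -0.2, -0.9]
opening: 0.426
grasp_force: 30.0
```

Run:
```python
from h import *
s=observe();c=calibration("wrist");im=read_camera("wrist")
cv2.imwrite("pics/w4.png",im[:,:,::-1]);print(np.round(s["tool_pos"],4))
m=cv2.inRange(cv2.cvtColor(im,cv2.COLOR_RGB2HSV),(105,130,40),(122,255,255))
k=max(cv2.findContours(m,0,1)[0],key=cv2.contourArea)
for p in cv2.approxPolyDP(cv2.convexHull(k),6,True)[:,0]:print(p,np.round(plane("wrist",*p,.02,c),3))
```

```text
[0.4615 0.3551 0.249 ]
[331  81] [0.371 0.461 0.02 ]
[342 231] [0.541 0.393 0.02 ]
[251 241] [0.501 0.286 0.02 ]
[238 220] [0.47  0.285 0.02 ]
[223  93] [0.325 0.342 0.02 ]
```

View pics/w4.png

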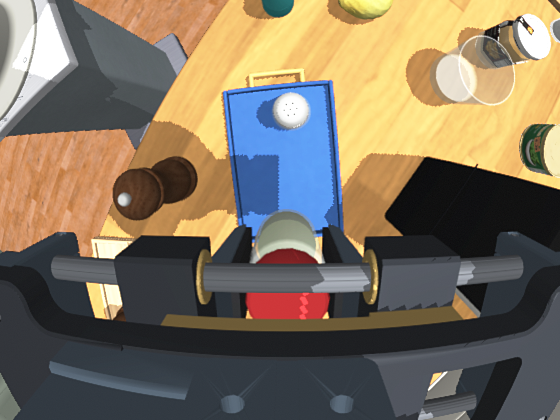

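Run:
```python
from h import *
for p in((90,265),(138,287),(158,240),(137,140)):print(np.round(plane("scene",*p,0 if p[1]>200 else .3),3))
c=calibration("wrist")
for p in((386,216),(428,157)):print(p,[np.round(plane("wrist",*p,z,c),3)[:2] for z in(0,.1,.25)])
```

```text
[0.625 0.565 0.   ]
[0.515 0.536 0.   ]
[0.577 0.438 0.   ]
[0.515 0.47  0.3  ]
(386, 216) [array([0.557, 0.455]), array([0.519, 0.438]), array([0.461, 0.413])]
(428, 157) [array([0.511, 0.541]), array([0.484, 0.503]), array([0.444, 0.445])]
```

Request:
move_arm(
  commands=[
    [0,0,0,0,0,1,1],
    [0,0,0,0,0,2,1],
    [0,0,0,0,0,2.5,1],
    [0,0,0,0,0,2.5,1],
    [0,0,0,0,0,2.5,1],
    [0,0,0,0,0,2.5,1],
    [0,0,0,0,0,2,1],
    [0,0,0,0,0,1.5,1],
    [0,0,0,0,0,0.8,1],
    [0,0,0,0,0,0.6,1],
    [0,0,0,0,0,0.3,1],
    [0,0,0,0,0,0.2,1],
    [0,0,0,0,0,0.1,1],
    [0,0,0,0,0,0.1,1],
    [0,0,0,0,0,0,1],
    [0,0,0,0,0,0,1],
  ],
)

```text
time: 18.8
tool_pos: [0.4618, 0.3556, 0.0636]
ee_rot: [0.0, 0.234, 0.972, 0.0]
contact_force: [-0.0, 0.0, -0.4]
opening: 0.425
grasp_force: 30.0
```

Request:
move_arm(
  commands=[
    [0,0,0,0,0,0.1,1],
    [0,0,0,0,0,0.1,1],
    [0,0,0,0,0,0.05,1],
    [0,0,0,0,0,0.05,1],
    [0,0,0,0,0,0,1],
    [0,0,0,0,0,0,1],
  ],
)

```text
time: 19.4
tool_pos: [0.4617, 0.3556, 0.0604]
ee_rot: [-0.0, 0.234, 0.972, -0.0]
contact_force: [-0.2, 0.1, -0.7]
opening: 0.423
grasp_force: 30.0
```

Request:
move_arm(
  commands=[
    [0,0,0,0,0,0.05,1],
    [0,0,0,0,0,0.05,1],
    [0,0,0,0,0,0,1],
    [0,0,0,0,0,0,1],
  ],
)

```text
time: 19.8
tool_pos: [0.4617, 0.3556, 0.0594]
ee_rot: [0.0, 0.234, 0.972, 0.0]
contact_force: [0.1, -0.0, -0.3]
opening: 0.421
grasp_force: 30.0
```

Request:
move_arm(
  commands=[
    [0,0,0,0,0,0.05,1],
    [0,0,0,0,0,0,1],
    [0,0,0,0,0,0,1],
  ],
)

```text
time: 20.1
tool_pos: [0.4618, 0.3556, 0.0593]
ee_rot: [0.0, 0.234, 0.972, 0.0]
contact_force: [-1.8, -2.2, 7.0]
opening: 0.42
grasp_force: 30.0
```

Contact at 7 N, so I'll release, rise and return over the mill.

Request:
move_arm(
  commands=[
    [0,0,0,0,0,0,0.5],
    [0,0,0,0,0,0,0],
    [0,0,0,0,0,0,0],
    [0,0,0,0,0,0,0],
    [0,0,0,0,0,0,0],
    [0,0,0,0,0,0,0],
    [0,0,0,0,0,0,0],
    [0,0,0,0,0,0,0],
    [0,0,0,0,0,-1,0],
    [0,0,0,0,0,-2,0],
    [0,0,0,0,0,-3,0],
    [0,0,0,0,0,-3,0],
    [0,0,0,0,0,-3,0],
    [0,0,0,0,0,-3,0],
    [0,0,0,0,0,-3,0],
    [0,0,0,0,0,-2,0],
    [0,0,0,0,0,0,0],
  ],
)

```text
time: 21.8
tool_pos: [0.4627, 0.3562, 0.2626]
ee_rot: [0.002, 0.234, 0.972, 0.002]
contact_force: [0.1, -0.0, 0.5]
opening: 1.001
grasp_force: 0.0
```

Request:
move_arm(
  commands=[
    [0,0,0,0.1,-1.5,0,0],
    [0,0,0,0.2,-2.7,0,0],
    [0,0,0,0.3,-2.8,0,0],
    [0,0,0,0.3,-2.8,0,0],
    [0,0,0,0.3,-2.8,0,0],
    [0,0,0,0.1,-1.6,0,0],
    [0,0,0,0,0,0,0],
    [0,0,0,0,0,0,0],
  ],
)

```text
time: 22.6
tool_pos: [0.386, 0.2355, 0.2591]
ee_rot: [0.0, 0.235, 0.972, 0.0]
contact_force: [0.4, -0.3, -0.7]
opening: 0.996
grasp_force: 0.0
```

Run:
```python
from h import *
s=observe();c=calibration("wrist");im=read_camera("wrist")
cv2.imwrite("pics/w5.png",im[:,:,::-1]);print(np.round(s["tool_pos"],4))
m=cv2.inRange(cv2.cvtColor(im,cv2.COLOR_RGB2HSV),(0,0,190),(180,60,255))
n,l,st,q=cv2.connectedComponentsWithStats(m)
for i in range(1,n):
    if 30<st[i][4]<600:print(st[i],np.round(q[i],1),np.round(plane("wrist",*q[i],.148,c),4))
```

```text
[0.386  0.2355 0.2591]
[397 111  17  30 153] [403.1 123. ] [0.3621 0.3596 0.148 ]
[413 112  23  29 504] [424.2 126.4] [0.3726 0.3766 0.148 ]
[278 207  10   9  67] [282.7 211.1] [0.3838 0.2346 0.148 ]
[208 250  19  13 168] [216.3 255.8] [0.3933 0.1632 0.148 ]
[239 293  52   9 233] [266.3 296.3] [0.4489 0.1839 0.148 ]
[286 298   4   9  36] [287.5 302. ] [0.4632 0.1986 0.148 ]
```

View pics/w5.png

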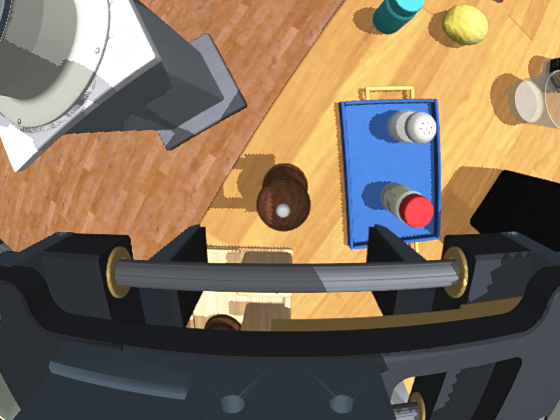

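The red jar stands in the tray at (415,210), and the mill stands under the gripper at (283,211), which gives (0.384, 0.235). I'll regrip it.

Request:
move_arm(
  commands=[
    [0,0,0,0,-0.1,2,0],
    [0,0,0,0,0,3,0],
    [0,0,0,0,0,3,0],
    [0,0,0,0,0,2.5,0],
    [0,0,0,0,0,1.7,0],
    [0,0,0,0,0,1,0],
    [0,0,0,0,0,0.5,0],
    [0,0,0,0,0,0,0],
    [0,0,0,0,0,0,0],
    [0,0,0,0,0,0,0.3],
    [0,0,0,0,0,0,1],
    [0,0,0,0,0,0,1],
    [0,0,0,0,0,0,1],
    [0,0,0,0,0,0,1],
    [0,0,0,0,0,0,1],
    [0,0,0,0,0,0,1],
    [0,0,0,0,0,0,1],
    [0,0,0,0,0,0,1],
    [0,0,0,0,0,0,1],
    [0,0,0,0,0,0,1],
  ],
)

```text
time: 24.65
tool_pos: [0.3849, 0.2342, 0.1219]
ee_rot: [-0.0, 0.234, 0.972, -0.0]
contact_force: [-1.0, -1.0, 2.2]
opening: 0.515
grasp_force: 30.0
```

Request:
move_arm(
  commands=[
    [0,0,0,0,0,-0.5,1],
    [0,0,0,0,0,-1,1],
    [0,0,0,0,0,-2,1],
    [0,0,0,0,0,-2.5,1],
    [0,0,0,0,0,-2.5,1],
    [0,0,0,0,0,-2.5,1],
    [0,0,0,0,0,-2,1],
    [0,0,0,0,0,-1,1],
    [0,0,0,0,0,0,1],
    [0,0,0,-0.8,-0.6,0,1],
    [0,0,0,-1.8,-1.2,0,1],
    [0,0,0,-2.3,-1.6,0,1],
    [0,0,0,-2.3,-1.6,0,1],
    [0,0,0,-2.3,-1.6,0,1],
    [0,0,0,-2,-1.3,0,1],
    [0,0,0,-1.2,-0.8,0,1],
    [0,0,0,-0.6,-0.4,0,1],
    [0,0,0,0,0,0,1],
    [0,0,0,0,0,0,1],
  ],
)

```text
time: 26.55
tool_pos: [0.4614, 0.0931, 0.2617]
ee_rot: [-0.0, 0.234, 0.972, 0.0]
contact_force: [-0.8, 0.2, -1.4]
opening: 0.512
grasp_force: 30.0
```

Request:
move_arm(
  commands=[
    [0,0,0,-0.05,0,1,1],
    [0,0,0,0,0,2,1],
    [0,0,0,0,0,2,1],
    [0,0,0,0,0,2,1],
    [0,0,0,0,0,2,1],
    [0,0,0,0,0,1.5,1],
    [0,0,0,0,0,1,1],
    [0,0,0,0,0,0.5,1],
    [0,0,0,0,0,0.3,1],
    [0,0,0,0,0,0.2,1],
    [0,0,0,0,0,0.1,1],
    [0,0,0,0,0,0.1,1],
    [0,0,0,0,0,0.05,1],
    [0,0,0,0,0,0,1],
    [0,0,0,0,0,0,1],
  ],
)

```text
time: 28.05
tool_pos: [0.4624, 0.0924, 0.1345]
ee_rot: [0.0, 0.234, 0.972, 0.0]
contact_force: [-0.5, -0.6, -1.4]
opening: 0.516
grasp_force: 30.0
```

Request:
move_arm(
  commands=[
    [0,0,0,0,0,0.1,1],
    [0,0,0,0,0,0.05,1],
    [0,0,0,0,0,0.05,1],
    [0,0,0,0,0,0,1],
    [0,0,0,0,0,0,1],
  ],
)

```text
time: 28.55
tool_pos: [0.4623, 0.0924, 0.1324]
ee_rot: [-0.0, 0.234, 0.972, -0.0]
contact_force: [-0.7, 0.5, -2.5]
opening: 0.515
grasp_force: 30.0
```

Request:
move_arm(
  commands=[
    [0,0,0,0,0,0.05,1],
    [0,0,0,0,0,0.03,1],
    [0,0,0,0,0,0,1],
    [0,0,0,0,0,0,1],
  ],
)

```text
time: 28.95
tool_pos: [0.4625, 0.0923, 0.132]
ee_rot: [0.0, 0.234, 0.972, 0.0]
contact_force: [-2.5, -0.6, 6.4]
opening: 0.514
grasp_force: 30.0
```

Seated on the deck at its original grip height. I'll release and rise.

Request:
move_arm(
  commands=[
    [0,0,0,0,0,0,0.4],
    [0,0,0,0,0,0,0],
    [0,0,0,0,0,0,0],
    [0,0,0,0,0,0,0],
    [0,0,0,0,0,0,0],
    [0,0,0,0,0,0,0],
    [0,0,0,0,0,0,0],
    [0,0,0,0,0,0,0],
    [0,0,0,0,0,-1,0],
    [0,0,0,0,0,-2,0],
    [0,0,0,0,0,-3,0],
    [0,0,0,0,0,-3,0],
    [0,0,0,0,0,-3,0],
    [0,0,0,0,0,-3,0],
    [0,0,0,0,-3,-2,0],
    [0,0,0,0,-3,-1,0],
    [0,0,0,0,-2,0,0],
    [0,0,0,0,0,0,0],
    [0,0,0,0,0,0,0],
  ],
)

```text
time: 30.85
tool_pos: [0.4258, 0.0211, 0.3122]
ee_rot: [0.0, 0.235, 0.972, 0.0]
contact_force: [-0.7, 0.4, -0.1]
opening: 1.0
grasp_force: 0.0
```

Run:
```python
from h import *
cv2.imwrite("pics/w6.png",read_camera("wrist")[:,:,::-1]);print(observe()["time"])
```

```text
30.9
```

View pics/w6.png

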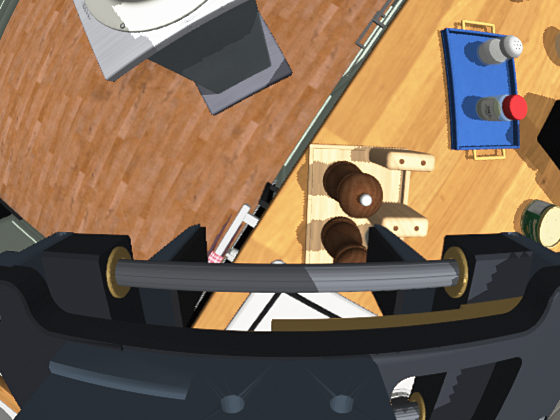

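The left mill is back upright in its front-row place at (365,198), the left bay is empty, and the red jar stands in the tray at (510,107) next to the salt shaker.

```bash
python3 -c "
from cell import *
print(close_job())"
```

```text
the job is handed in; nothing more can be done
None
```

The job is handed in: the red-capped jar stands upright in the blue tray, the left mill is back upright in its place, and the last picture shows nothing knocked over (about 31 s of the 72 s used).

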